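# Load the nut chopper

## Task

Push the nut chopper's sliding cover fully back by its tab, then pick up the pan by its handle and tip all six walnuts into the open feed box without spilling any on the table. Leave the cover back, put the empty pan upright on the rubber mat with its whole base on the mat, and do not shift the glass jar or the mug.

Things in the scene. Friction and masses are not known exactly. Their poses are not given: they have to be found in the camera images.
- chopper: nut chopper fixed to the table: open steel feed box, 160 x 160 mm outside, 152 inside, rim 100 mm and inner floor 34 mm above the table; behind it a white motor housing 94 mm high, 81 to 251 mm along own x, 160 mm wide. Origin: centre of the box's footprint at table height; x from box to housing (away from the robot, turned up to 0.3 rad), z up
- box_floor (a point): point on the feed box's axis, 35 mm above the table (1 mm over its inner floor); axes as the chopper's
- cover (a joint): flat aluminium cover sliding along the chopper's +x over the housing: 0 = box covered, 0.15 (m) = end stop, fully back. Starts at 0 to 0.03. Friction about 2 N, stays where left. Its plate is 101 to 105 mm above the table, 158 mm long
- cover_tab (a point): middle of the pushing face (facing the chopper's -x) of the cover's upright tab, a plate 60 mm wide, 8 mm thick, rising from 105 to 147 mm above the table; this point is 135 mm above the table and moves with the cover: 64 mm in front of the box's centre when shut, 86 mm behind it when fully back
- mat: square black rubber mat fixed to the table, 180 x 180 mm, 4 mm thick; origin at the centre of its underside, sides along its x and y
- pan: round flared aluminium pan on the mat: floor 76 mm and mouth 136 mm across, 45 mm tall, walls 3 mm thick, 56 deg from the floor; 0.15 to 0.3 kg. Straight level handle along own -x: bar 16 mm wide (along y), 20 mm high (28 to 48 mm above the underside), 64 to 174 mm from the pan's axis. Origin: centre of the underside; z up through the mouth
- walnut1: one of six alike rigid brown walnuts in the pan, nearly round, 29 mm long (own x) and 25 mm thick, 12 g; origin at its centre. They roll out over the wall once the pan is tipped well past 60 deg
- walnut2: one of six alike rigid brown walnuts in the pan, nearly round, 29 mm long (own x) and 25 mm thick, 12 g; origin at its centre. They roll out over the wall once the pan is tipped well past 60 deg
- walnut3: one of six alike rigid brown walnuts in the pan, nearly round, 29 mm long (own x) and 25 mm thick, 12 g; origin at its centre. They roll out over the wall once the pan is tipped well past 60 deg
- walnut4: one of six alike rigid brown walnuts in the pan, nearly round, 29 mm long (own x) and 25 mm thick, 12 g; origin at its centre. They roll out over the wall once the pan is tipped well past 60 deg
- walnut5: one of six alike rigid brown walnuts in the pan, nearly round, 29 mm long (own x) and 25 mm thick, 12 g; origin at its centre. They roll out over the wall once the pan is tipped well past 60 deg
- walnut6: one of six alike rigid brown walnuts in the pan, nearly round, 29 mm long (own x) and 25 mm thick, 12 g; origin at its centre. They roll out over the wall once the pan is tipped well past 60 deg
- jar: bystander, leave alone: closed glass jar with steel lid, 64 mm across, 100 mm tall; origin at the centre of its underside
- mug: bystander, leave alone: white ceramic mug, 72 mm across, 85 mm tall; origin at the centre of its underside
There are look-alikes about, which are no part of the job. What is shaped like the walnut4 but red is not meant.

How it is judged:
By the outcome, as a careful person would: the job done as asked, in the order asked, and still so for the second after the job is handed in, with the robot touching nothing.
It also fails if it takes over 64 s, if anything falls off the work surface, if the arm or the gripper's body presses on something with over 40 N, if the wrist force passes 120 N, or if a joint passes its speed limit or range.

## Robot

A 6-joint arm with a two-finger parallel gripper is mounted at the origin on the work surface. World frame = base frame: x ahead of the robot, y to its left, z up, the work surface at z = 0. Lengths are in m, angles in rad, forces in N, time in s.
With the tool pointing down it reaches from about 0.35 to 0.8 m from the base axis. Payload 7.3 kg.
Tool frame: the origin (TCP) lies at the very end of the fingers, on their centre line; the grasp point (between the pads) lies 19 mm behind it (robot.grip_depth is the distance from the TCP to the grasp point, in m); z points along the fingers, y is the line along which they close (so a half turn about z gives the same grasp; the last joint's range is limited). The gripper opens to 85 mm and grips with 20 to 120 N. Pads are 22 mm wide; open, the fingers measure 114 mm over their backs; the gripper's body (76 mm by 85 mm) begins 54 mm behind the grasp point. The pads swing forward as they close: fully open they stand 13 mm farther back than shut.
Start: joints at [-0.146, 0.342, 1.524, -0, 1.275, -0.146], TCP at [0.525, 0, 0.231] pointing down, gripper open.
Joint ranges: [-2.53, 2.53], [-0.77, 2.02], [0.04, 2.7], [-1, 4.14], [0.28, 2.66], [-3.11, 3.11]. Speed limits (rad/s): [2.57, 2.57, 3.14, 3.14, 3.14, 3.14].

## Interface

Orientations are given as a unit quaternion [x, y, z, w].
In Python, from rig import get_obs, optics, job, robot gives the robot as it stands.
- The arm moves only by the tool apply_moves, never from a script. Its argument "targets" is a list of rows, each a list of 4 numbers: the shift along the tool's x, y, z each as a share of 2 cm, from -1 to 1, then the turn about the tool's z as a share of 0.5 rad, from -1 to 1. In form: [[dx, dy, dz, yaw], ...]. A call has 1 to 12 rows; each row shifts and turns the commanded pose from where the row before left it, along the tool's axes as they then stand; what a row does not reach is not made up. A row lasts 1/12 s, in which the tool goes at most 41.7 mm and 7.16 degrees, less where a joint would pass 70% of its speed; a pose out of reach is approached as far as the arm can. A call with a number of a shift or a turn outside -1 to 1 is refused whole. A call with a gripper value outside its range is refused whole. "jaw" is the opening, from -1 (shut) to 1 (fully open), set as the call begins (left out, the last holds). The fingers move at their own pace and stop on an object; "squeeze" is the grip in N (left out, the last holds). Time passes only in rows, so rows that do not move let the fingers close. It gives the time, the measured TCP pose, the force, the opening and the grip force at its end, in the units of the state.
- get_obs(): the state, without advancing time (a new reading comes with each control period).
- optics.read_camera(name): name is "scene" or "side" or "wrist"; returns a dict with "img" (400x640x3 uint8, red, green, blue), "mtx" (3x3 intrinsics, pixels), "cam_to_world" (4x4, takes a point from camera to world coordinates); the wrist camera has in their place "mount" (4x4, takes a point from camera to tool coordinates, whose origin is the TCP and whose axes are the flange's). Camera axes: x right, y up, looking along -z (the intrinsics and any distortion apply to the point x, -y, -z); pixel columns grow to the right and rows downward; lengths in m; the calibration is good to about 2 mm. A picture is of the moment at which its call begins: read the wrist's pose just before it. There is no depth.
- job.job_done(): hands the job in; it is judged then, once.
The state is a dict: "time_s": time; "joint_positions": joint angles; "joint_vel": joint speeds; "joint_torque": joint torques, N m; "tool_pos": TCP position; "orientation": TCP orientation; "contact_force": force on the tool from outside, world axes, zero at the start; "moment": the same for the moment, N m; "width": opening from 0.0 (shut) to 1.0 (fully open); "finger_force": force on a finger pad.
Only numpy, scipy, OpenCV 4.12 (cv2) and the standard library are available. Lean on these libraries where they do the work, as an engineer would, in place of code of your own. Each camera call takes 0.05 s, during which the arm holds its last target. There are 200 camera calls.

## Working session

There is one attempt and no reset: what is moved stays moved. The work goes in short steps, Python scripts to look and compute and a tool call to move; the robot and the scene stay as the last step left them, time stands still between calls to the robot, and variables do not carry over. Pictures are saved under pics/ and viewed, at most 10 in all, crops included, and the job is handed in when it is done.

Besides the shell and the picture viewer there is one more tool, called after ">>>" as a command line: name --pt "numbers of a row" for each row, then --argument value for the rest. apply_moves: Moves the arm, as the interface text tells. Shift numbers are shares of 2 cm and turn numbers shares of 0.5 rad, none past 1 either way. Its arguments: {"type":"object","properties":{"targets":{"type":"array"},"jaw":{"type":"number"},"squeeze":{"type":"number"}},"required":["targets"]}

```bash
ls; mkdir -p pics; python3 - <<'E'
from rig import get_obs, optics, job, robot
import cv2,pickle
o=get_obs();print({k:o[k] for k in('time_s','tool_pos','orientation','width')})
d={}
for n in("scene","side"):
    c=optics.read_camera(n);d[n]=c;cv2.imwrite(f"pics/{n}0.png",c["img"][:,:,::-1])
    print(n,c["mtx"],c["cam_to_world"],[k for k in c])
pickle.dump(d,open("c0.pkl","wb"))
E
```

```text
pics
{'time_s': 0.0, 'tool_pos': array([5.24582837e-01, 7.52880209e-05, 2.30617545e-01]), 'orientation': array([ 7.07100729e-01,  7.07112391e-01, -4.82738140e-04, -6.27269183e-04]), 'width': 1.0020485586062158}
scene [[395.19414546   0.         318.5727526 ]
 [  0.         395.19414546 195.44922674]
 [  0.           0.           1.        ]] [[-0.76033873 -0.40643715  0.50664964  1.06599721]
 [ 0.64946009 -0.48690351  0.58406041  0.56516517]
 [ 0.00930564  0.77313247  0.63417631  0.70435069]
 [ 0.          0.          0.          1.        ]] ['img', 'mtx', 'cam_to_world']
side [[489.35700319   0.         323.48026969]
 [  0.         489.35700319 192.89230336]
 [  0.           0.           1.        ]] [[ 0.97753802  0.14815471 -0.14989866  0.43569813]
 [-0.21062073  0.66094234 -0.72027365 -0.72475524]
 [-0.00763756  0.73566664  0.67730071  0.82181404]
 [ 0.          0.          0.          1.        ]] ['img', 'mtx', 'cam_to_world']
```

View pics/scene0.png

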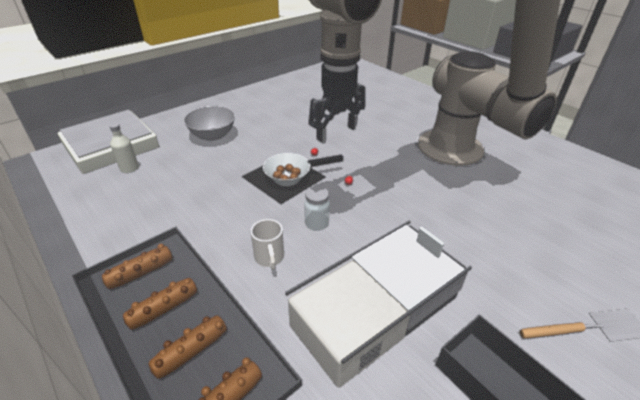

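View pics/side0.png

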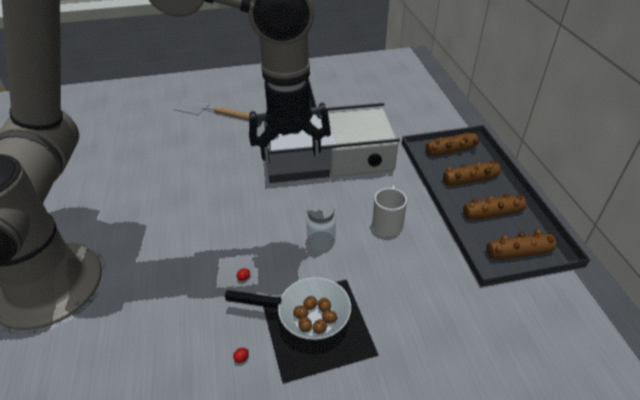

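The scene view shows the chopper (tab near (430,240), housing to the left), with the mug at (267,243), the jar at (317,208) and the pan at (287,170). In the side view, the pan is at (315,310), its handle end at (228,295), and the mat at (320,330). I'll enlarge the parts that matter.

```bash
cat > h.py <<'E'
import numpy as np, cv2, pickle
def ray(c,uv):
    M=c["cam_to_world"];d=np.linalg.inv(c["mtx"])@np.array([uv[0],uv[1],1.]);d=d*[1,-1,-1]
    return M[:3,3],M[:3,:3]@d
def onz(c,uv,z):
    p,d=ray(c,uv);return p+d*(z-p[2])/d[2]
def proj(c,P):
    M=c["cam_to_world"];q=M[:3,:3].T@(np.asarray(P)-M[:3,3]);q=q*[1,-1,-1];q=c["mtx"]@q;return q[:2]/q[2]
E
python3 - <<'E'
import pickle,cv2,numpy as np
d=pickle.load(open("c0.pkl","rb"))
a=d["scene"]["img"][210:390,270:480];b=d["side"]["img"][260:390,210:390]
a=cv2.resize(a,None,fx=3.3,fy=3.3,interpolation=2);cv2.imwrite("pics/a.png",a[:,:,::-1])
b=cv2.resize(b,None,fx=4,fy=4,interpolation=2);cv2.imwrite("pics/b.png",b[:,:,::-1])
E
```

```text
(no output)
```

View pics/a.png

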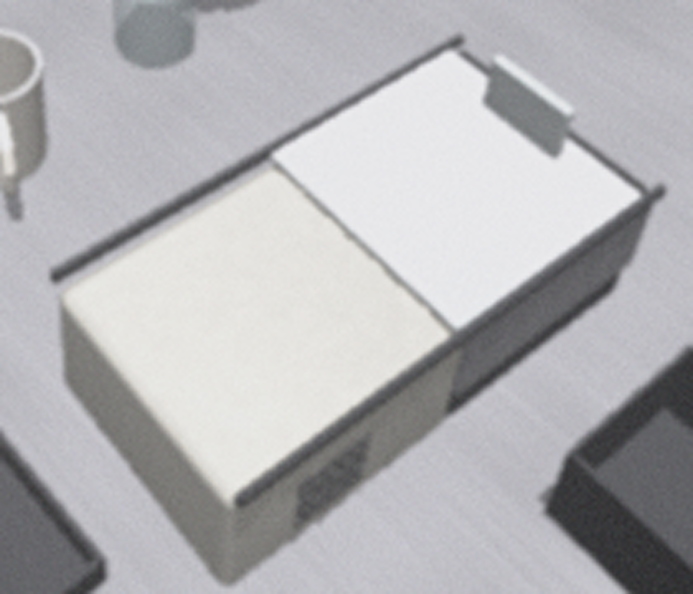

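View pics/b.png

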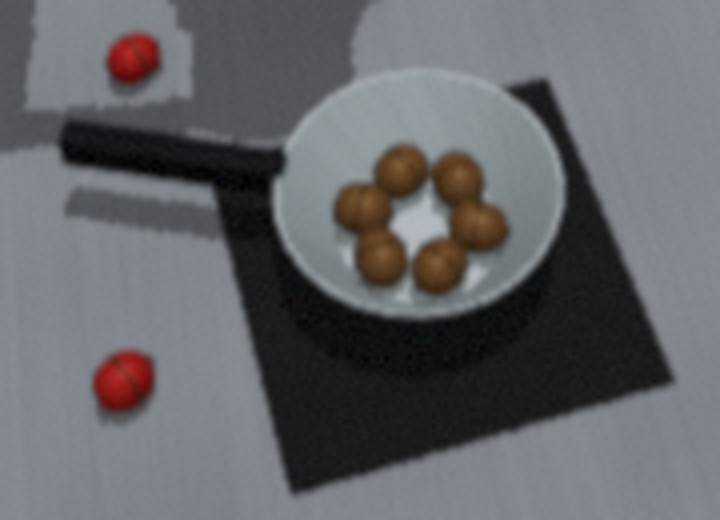

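Chopper crop: cover corners are at (455,50), (643,195), (455,328) and (275,155), and the housing back corner is at (65,295). Pan crop: mat corners are at (548,80), (672,380) and (293,492), the rim spans 272–565 by 68–318, and the handle runs from (65,140) to (283,165).

```bash
cat > m.py <<'E'
from h import *
d=pickle.load(open("c0.pkl","rb"));S,D=d["scene"],d["side"]
sc=lambda p:(p[0]/3.3+270-.35,p[1]/3.3+210-.35); sd=lambda p:(p[0]/4+210-.4,p[1]/4+260-.4)
C=[onz(S,sc(p),.105)[:2] for p in[(453,50),(643,195),(455,330),(275,155)]]
print("cover",np.round(C,4), [round(float(np.linalg.norm(C[i]-C[(i+1)%4])),4) for i in range(4)])
c=np.mean(C,0);v=(C[2]+C[3]-C[0]-C[1]);print("c",c,"yaw",np.arctan2(v[1],v[0]))
H=onz(S,sc((65,295)),.094)[:2];B=onz(S,sc((230,583)),0)[:2];print("housing corners",H,B,"back mid",(H+B)/2,"w",np.linalg.norm(H-B))
print("tab top corners",[onz(S,sc(p),.147)[:2] for p in[(497,57),(573,103)]])
m=[onz(D,sd(p),.004)[:2] for p in[(548,80),(672,380),(293,492)]];print("mat",np.round(m,4),"ctr",(m[0]+m[2])/2,[np.linalg.norm(m[0]-m[1]),np.linalg.norm(m[2]-m[1])])
e=m[1]-m[0];print("mat edge yaw",np.arctan2(e[1],e[0]))
g=D["img"][260:390,210:390]
R=np.array([onz(D,sd(p),.049)[:2] for p in[(272,185),(565,185),(420,68),(415,318),(320,105),(520,105),(315,285),(530,280)]])
A=np.c_[2*R,np.ones(len(R))];s=np.linalg.lstsq(A,(R**2).sum(1),rcond=None)[0];print("pan c",s[:2],"r",np.sqrt(s[2]+s[:2]@s[:2]))
h=[onz(D,sd(p),.052)[:2] for p in[(70,135),(200,150)]];v=h[1]-h[0]
print("handle",h,"dist",[np.linalg.norm(q-s[:2]) for q in h],"yaw",np.arctan2(v[1],v[0]),"to ctr",np.arctan2(*(s[:2]-h[0])[::-1]))
print("jar",onz(S,(317,228),0),onz(D,(320,243),0),"mug",onz(D,(388,228),0),"jar lid",onz(S,(317,194),.1))
E
python3 m.py
```

```text
cover [[0.5041 0.2151]
 [0.5147 0.3686]
 [0.6734 0.357 ]
 [0.6601 0.2053]] [0.1538, 0.1591, 0.1523, 0.1563]
c [0.58809036 0.28648646] yaw -0.06790286012763777
housing corners [0.81539568 0.19754351] [0.82098503 0.34502428] back mid [0.81819035 0.2712839 ] w 0.14758665373379357
tab top corners [array([0.52748794, 0.26116873]), array([0.52427644, 0.31504   ])]
mat [[ 0.6076 -0.1243]
 [ 0.6213 -0.2999]
 [ 0.4453 -0.3153]] ctr [ 0.52644827 -0.21984015] [np.float64(0.1761002406411204), np.float64(0.1766452134341956)]
mat edge yaw -1.4929902871317833
pan c [ 0.52433606 -0.20482301] r 0.06842395900147714
handle [array([ 0.36768984, -0.14184468]), array([ 0.42714232, -0.16375332])] dist [np.float64(0.16883218822686014), np.float64(0.10551465386319762)] yaw -0.3530659178008474 to ctr -0.38226533548901603
jar [0.59150038 0.01356792 0.        ] [ 0.57523009 -0.01048226  0.        ] mug [7.37130114e-01 3.86479695e-04 0.00000000e+00] jar lid [0.58250551 0.00192359 0.1       ]
```

>>> apply_moves --pt "0 0 0 -0.25" --pt "0 0 0 -0.25" --pt "0 0 0 -0.25" --pt "0 0 0 -0.25" --pt "0 0 0 -0.25" --pt "0 0 0 -0.25" --pt "0 0 0 -0.25" --pt "0 0 0 -0.25" --pt "0 0 0 -0.25" --pt "0 0 0 -0.25" --pt "0 0 0 -0.25" --pt "0 0 0 -0.25" --jaw -1

```text
time_s: 1.1
tool_pos: [0.5248, 0.0001, 0.2309]
orientation: [0.032, 0.999, 0.0, -0.0]
contact_force: [0.4, 0.9, 0.5]
width: -0.003
finger_force: 0.0
```

>>> apply_moves --pt "0.3 1 0 0" --pt "0.3 1 0 0" --pt "0.3 1 0 0" --pt "0.3 1 0 0" --pt "0.3 1 0 0" --pt "0.3 1 0 0" --pt "0.3 1 0 0" --pt "0.3 1 0 0" --pt "0.3 1 0 0" --pt "0.3 1 0 0" --pt "0.3 1 0 0" --pt "0.13 1 0 0"

```text
time_s: 2.1
tool_pos: [0.4726, 0.2452, 0.231]
orientation: [0.035, 0.999, -0.0, -0.001]
contact_force: [0.5, -0.2, -0.4]
width: -0.002
finger_force: 0.0
```

>>> apply_moves --pt "0 0.9 0 0" --pt "0 0.8 0 0" --pt "0 0.8 0.3 0" --pt "0 0 1 0" --pt "0 0 1 0" --pt "0 0 1 0" --pt "0 0 1 0" --pt "0 0 1 0" --pt "0 0 0 0" --pt "0 0 0 0"

```text
time_s: 2.93
tool_pos: [0.4765, 0.2938, 0.1245]
orientation: [0.035, 0.999, -0.001, -0.001]
contact_force: [-0.7, 0.3, 0.2]
width: 0.003
finger_force: 0.0
```

>>> apply_moves --pt "-0.6 0 0 0" --pt "-0.6 0 0 0" --pt "-0.6 0 0 0" --pt "-0.6 0 0 0" --pt "-0.6 0 0 0" --pt "-0.6 0 0 0" --pt "-0.6 0 0 0" --pt "-0.6 0 0 0" --pt "-0.6 0 0 0" --pt "-0.6 0 0 0" --pt "-0.6 0 0 0" --pt "-0.5 0 0 0"

```text
time_s: 3.93
tool_pos: [0.6195, 0.2848, 0.1273]
orientation: [0.035, 0.999, 0.001, 0.001]
contact_force: [-2.1, 2.6, 0.8]
width: -0.002
finger_force: 1.2
```

>>> apply_moves --pt "-0.2 0 0 0" --pt "-0.2 0 0 0" --pt "-0.2 0 0 0" --pt "-0.1 0 0 0" --pt "-0.1 0 0 0"

```text
time_s: 4.35
tool_pos: [0.6347, 0.283, 0.1257]
orientation: [0.035, 0.999, 0.0, 0.0]
contact_force: [-2.3, 0.5, 1.5]
width: 0.004
finger_force: 1.0
```

>>> apply_moves --pt "-0.1 0 0 0" --pt "-0.1 0 0 0" --pt "-0.1 0 0 0" --pt "-0.1 0 0 0" --pt "0 0 0 0"

```text
time_s: 4.77
tool_pos: [0.6432, 0.2823, 0.1252]
orientation: [0.035, 0.999, 0.0, 0.0]
contact_force: [-0.6, -0.1, 0.1]
width: 0.0
finger_force: 0.1
```

>>> apply_moves --pt "-0.1 0 0 0" --pt "-0.1 0 0 0" --pt "-0.1 0 0 0"

```text
time_s: 5.02
tool_pos: [0.6477, 0.282, 0.1252]
orientation: [0.035, 0.999, -0.0, -0.001]
contact_force: [-11.9, 0.3, 7.0]
width: -0.0
finger_force: 5.9
```

>>> apply_moves --pt "0.5 0 0 0" --pt "1 0 -0.5 0" --pt "0 0 -1 0" --pt "0 0 -1 0" --pt "0 0 -1 0" --pt "0 0 -1 0" --pt "0 -1 -0.5 0" --pt "0 -1 0 0" --pt "0 -1 0 0" --pt "0 -1 0 0" --pt "0 -1 0 0" --jaw 0.0

```text
time_s: 5.93
tool_pos: [0.6121, 0.1832, 0.2254]
orientation: [0.035, 0.999, -0.0, 0.001]
contact_force: [-0.5, 0.2, -0.0]
width: 0.504
finger_force: 0.0
```

```bash
python3 - <<'E'
from rig import get_obs, optics
import cv2,pickle,numpy as np
o=get_obs();print(o['time_s'],o['tool_pos'],o['width'])
d={n:optics.read_camera(n) for n in("scene","side")}
pickle.dump(d,open("c1.pkl","wb"))
a=cv2.resize(d["scene"]["img"][140:390,200:500],None,fx=2.6,fy=2.4);cv2.imwrite("pics/c.png",a[:,:,::-1])
E
```

```text
5.9333 [0.61205166 0.18320423 0.22544523] 0.5037304211562552
```

View pics/c.png

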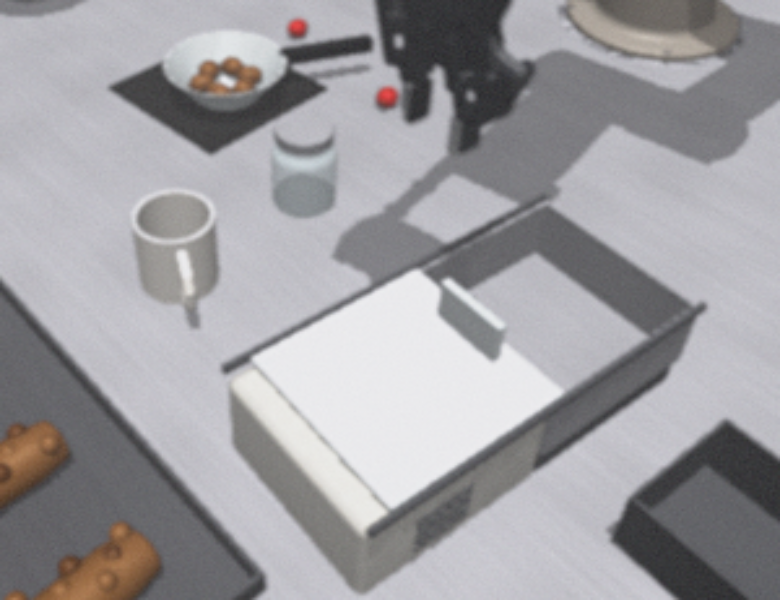

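The cover is fully back and the box open: the tab is at crop (470,320), and the handle runs from (283,55) to (370,43). I'll cross-check the handle in both views.

```bash
python3 - <<'E'
from h import *
d=pickle.load(open("c1.pkl","rb"));S,D=d["scene"],d["side"]
def hd(c,x0,x1,y0,y1):
    g=c["img"].max(2)[y0:y1,x0:x1];m=(g<60).astype(np.uint8)
    n,l,st,ce=cv2.connectedComponentsWithStats(m);i=1+np.argmax(st[1:,4]);p=np.argwhere(l==i)[:,::-1]+[x0,y0]
    c0,ev=p.mean(0),np.linalg.svd(p-p.mean(0),full_matrices=False)[2][0]
    t=(p-c0)@ev;print(st[i]);return c0+ev*t.min(),c0+ev*t.max()
for n,b in(("scene",(308,348,148,170)),("side",(220,262,284,312))):
    e=hd(d[n],*b);q=[onz(d[n],u,.043)[:2] for u in e];print(n,e,np.round(q,4),"head",np.arctan2(*(q[1]-q[0])[::-1]))
S=d["scene"];R=np.array([onz(S,(x/2.6+200,y/2.4+140),.049)[:2] for x,y in[(163,68),(288,68),(226,36),(226,101),(180,46),(272,46)]])
A=np.c_[2*R,np.ones(len(R))];s=np.linalg.lstsq(A,(R**2).sum(1),rcond=None)[0];print("pan c scene",s[:2],np.sqrt(s[2]+s[:2]@s[:2]))
E
```

```text
[ 2  8 32  9 97]
scene (array([341.17997087, 158.01551262]), array([310.43665566, 163.46389505])) [[ 0.3713 -0.1347]
 [ 0.4601 -0.1714]] head -0.3926060557155132
[  5   7  37  15 380]
side (array([225.04318032, 294.72556113]), array([261.70888804, 300.49455744])) [[ 0.3628 -0.1374]
 [ 0.4301 -0.1658]] head -0.39942597458340384
pan c scene [ 0.53196482 -0.19128841] 0.06773522399365887
```

>>> apply_moves --pt "0 0 0 0.22" --pt "0 0 0 0.21" --pt "0 0 0 0.21" --pt "0 -1 0 0" --pt "0 -1 0 0" --pt "0 -1 0 0" --pt "0 -1 0 0" --pt "0 -1 0 0" --pt "0 -1 0 0" --pt "0 -1 0 0" --pt "0 -1 0 0" --pt "0 -1 0 0" --jaw 0.1

```text
time_s: 7.03
tool_pos: [0.5433, 0.0175, 0.2255]
orientation: [0.194, 0.981, 0.0, 0.001]
contact_force: [-0.2, -0.2, 0.2]
width: 0.552
finger_force: 0.0
```

>>> apply_moves --pt "0.3 -1 0 0" --pt "0.3 -1 0 0" --pt "0.3 -1 0 0" --pt "0.3 -1 0 0" --pt "0.3 -1 0 0" --pt "0.3 -1 0 0" --pt "0.3 -1 0 0" --pt "0.3 -1 0 0" --pt "0.3 -1 0 0" --pt "0.3 -1 0 0" --pt "0 -0.5 0 0" --pt "0 0 0 0"

```text
time_s: 8.03
tool_pos: [0.4078, -0.1548, 0.2256]
orientation: [0.195, 0.981, -0.0, 0.001]
contact_force: [0.7, 0.3, 0.6]
width: 0.545
finger_force: 0.0
```

>>> apply_moves --pt "0 0 1 0" --pt "0 0 1 0" --pt "0 0 1 0" --pt "0 0 1 0" --pt "0 0 1 0" --pt "0 0 1 0" --pt "0 0 1 0" --pt "0 0 1 0" --pt "0 0 1 0" --pt "0 0 0.7 0" --pt "0 0 0.4 0" --pt "0 0 0 0"

```text
time_s: 9.03
tool_pos: [0.4076, -0.1525, 0.0219]
orientation: [0.194, 0.981, 0.001, -0.001]
contact_force: [-0.3, -0.3, 0.2]
width: 0.55
finger_force: 0.0
```

>>> apply_moves --pt "0 0 0 0" --pt "0 0 0 0" --pt "0 0 0 0" --pt "0 0 0 0" --pt "0 0 0 0" --pt "0 0 0 0" --pt "0 0 0 0" --pt "0 0 0 0" --jaw -1 --squeeze 100

```text
time_s: 9.7
tool_pos: [0.4083, -0.1537, 0.0238]
orientation: [0.194, 0.981, -0.0, 0.001]
contact_force: [1.4, 0.1, 3.2]
width: 0.168
finger_force: 97.6
```

>>> apply_moves --pt "0 0 -0.2 0" --pt "0 0 -0.4 0" --pt "0 0 -0.6 0" --pt "0 0 -0.6 0" --pt "0 0 -0.6 0" --pt "0 0 -0.6 0" --pt "0 0 -0.4 0" --pt "0 0 -0.2 0" --pt "0 0 0 0"

```text
time_s: 10.45
tool_pos: [0.4077, -0.1535, 0.0959]
orientation: [0.194, 0.981, -0.0, 0.0]
contact_force: [0.7, -0.3, -1.9]
width: 0.169
finger_force: 97.5
```

```bash
python3 - <<'E'
from rig import get_obs, optics
import cv2
c=optics.read_camera("side");cv2.imwrite("pics/d.png",cv2.resize(c["img"][180:400,180:420],None,fx=2.5,fy=2.5)[:,:,::-1])
E
```

```text
(no output)
```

View pics/d.png

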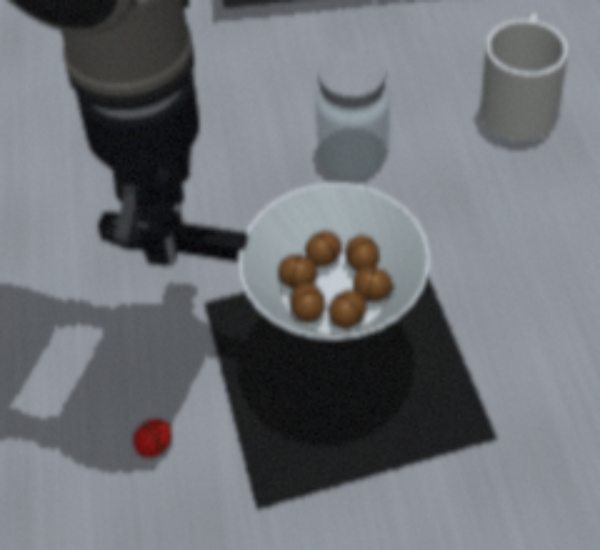

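The pan is lifted level with all six nuts inside (nuts near crop (330,280)); the mat is clear below it.

>>> apply_moves --pt "0 0 -0.4 0" --pt "0 0 -0.8 0" --pt "0 0 -1 -0.04" --pt "0 0 -1 -0.1" --pt "0 0 -1 -0.1" --pt "0 0 -1 -0.1" --pt "0 0 -1 -0.1" --pt "0 0 -1 -0.1" --pt "0 0 -1 -0.07" --pt "0 0 -0.8 -0.03" --pt "0 0.2 -0.5 0" --pt "0 0.4 -0.3 0" --squeeze 120

```text
time_s: 11.5
tool_pos: [0.4085, -0.1418, 0.2924]
orientation: [0.036, 0.999, -0.0, 0.0]
contact_force: [-0.1, 0.4, -2.9]
width: 0.166
finger_force: 118.3
```

>>> apply_moves --pt "-0.1 0.6 0 0" --pt "-0.2 0.8 0 0" --pt "-0.2 1 0 0" --pt "-0.2 1 0 0" --pt "-0.2 1 0 0" --pt "-0.2 1 0 0" --pt "-0.2 1 0 0" --pt "-0.2 1 0 0" --pt "-0.2 1 0 0" --pt "-0.2 1 0 0" --pt "-0.2 1 0 0" --pt "-0.2 1 0 0"

```text
time_s: 12.5
tool_pos: [0.4698, 0.0843, 0.2905]
orientation: [0.035, 0.999, 0.0, -0.001]
contact_force: [1.0, -0.3, -2.1]
width: 0.165
finger_force: 118.3
```

>>> apply_moves --pt "-0.2 1 0 0" --pt "-0.2 1 0 0" --pt "-0.2 1 0 0" --pt "-0.2 1 0 0" --pt "-0.2 1 0 0" --pt "-0.2 1 0 0" --pt "-0.2 1 0 0" --pt "-0.2 1 0 0" --pt "-0.2 0.8 0 0" --pt "-0.1 0.5 0 0" --pt "0 0.3 0 0" --pt "0 0 0 0"

```text
time_s: 13.5
tool_pos: [0.5214, 0.2725, 0.2905]
orientation: [0.035, 0.999, -0.0, -0.001]
contact_force: [0.2, -0.2, -3.3]
width: 0.164
finger_force: 118.2
```

>>> apply_moves --pt "0 0.5 0 0" --pt "0 0.4 0 0" --pt "0 0 0 0" --pt "0 0 0 0" --squeeze 60

```text
time_s: 13.83
tool_pos: [0.5231, 0.2897, 0.2913]
orientation: [0.035, 0.999, -0.0, 0.0]
contact_force: [0.6, -0.1, -3.2]
width: 0.166
finger_force: 118.2
```

```bash
cat > mo.py <<'E'
from rig import get_obs
import numpy as np
o=get_obs();print(o['time_s'],np.round(o['moment'],3),np.round(o['contact_force'],2),np.round(o['tool_pos'],4))
E
python3 mo.py
```

```text
13.8333 [0.077 0.298 0.022] [ 0.65 -0.1  -3.17] [0.5231 0.2897 0.2913]
```

>>> apply_moves --pt "0 0 0 0" --pt "0 0 0 0" --pt "0 0 0 0" --squeeze 35

```text
time_s: 14.08
tool_pos: [0.5233, 0.2892, 0.2914]
orientation: [0.036, 0.999, -0.0, 0.0]
contact_force: [0.6, -0.6, -2.4]
width: 0.162
finger_force: 118.3
```

```bash
python3 mo.py
```

```text
14.0833 [-0.027  0.315 -0.031] [ 0.59 -0.58 -2.45] [0.5233 0.2892 0.2914]
```

>>> apply_moves --pt "0 0 0 0" --pt "0 0 0 0" --pt "0 0 0 0" --squeeze 25

```text
time_s: 14.33
tool_pos: [0.5233, 0.2894, 0.2914]
orientation: [0.035, 0.999, -0.0, 0.0]
contact_force: [0.6, 0.4, -3.1]
width: 0.167
finger_force: 118.3
```

```bash
python3 mo.py
```

```text
14.3333 [0.045 0.326 0.023] [ 0.61  0.41 -3.13] [0.5233 0.2894 0.2914]
```

>>> apply_moves --pt "0 0 0 0" --pt "0 0 0 0" --pt "0 0 0 0" --jaw -1 --squeeze 60

```text
time_s: 14.58
tool_pos: [0.5233, 0.2896, 0.2913]
orientation: [0.035, 0.999, -0.0, 0.0]
contact_force: [0.0, -0.8, -3.5]
width: 0.167
finger_force: 118.3
```

```bash
python3 mo.py
```

```text
14.5833 [ 0.064  0.286 -0.066] [ 0.01 -0.76 -3.48] [0.5233 0.2896 0.2913]
```

>>> apply_moves --pt "0 0 0 0" --pt "0 0 0 0" --pt "0 0 0 0" --jaw -0.72 --squeeze 60

```text
time_s: 14.83
tool_pos: [0.5233, 0.2895, 0.2913]
orientation: [0.035, 0.999, -0.0, 0.0]
contact_force: [0.1, -0.5, -2.9]
width: 0.161
finger_force: 118.2
```

```bash
python3 mo.py
```

```text
14.8333 [0.01  0.343 0.001] [ 0.12 -0.52 -2.9 ] [0.5233 0.2895 0.2913]
```

>>> apply_moves --pt "0 0 0 0" --pt "0 0 0 0" --jaw -0.68 --squeeze 25

```text
time_s: 15.0
tool_pos: [0.5232, 0.2895, 0.2913]
orientation: [0.035, 0.999, -0.0, 0.0]
contact_force: [-1.4, 0.1, -1.8]
width: 0.165
finger_force: 112.5
```

>>> apply_moves --pt "0 0 0 0" --pt "0 0 0 0" --jaw -0.66

```text
time_s: 15.17
tool_pos: [0.5233, 0.2895, 0.2913]
orientation: [0.035, 0.999, 0.0, 0.0]
contact_force: [0.4, -0.2, -1.6]
width: 0.175
finger_force: 71.8
```

>>> apply_moves --pt "0 0 0 0" --pt "0 0 0 0" --jaw -0.65

```text
time_s: 15.33
tool_pos: [0.5233, 0.2895, 0.2913]
orientation: [0.035, 0.999, -0.0, 0.0]
contact_force: [0.2, 0.4, -2.0]
width: 0.179
finger_force: 51.3
```

>>> apply_moves --pt "0 0 0 0" --jaw -0.645

```text
time_s: 15.42
tool_pos: [0.5233, 0.2896, 0.2913]
orientation: [0.035, 0.999, 0.0, 0.0]
contact_force: [0.5, -0.7, -3.9]
width: 0.18
finger_force: 41.1
```

```bash
python3 mo.py
```

```text
15.4167 [ 0.003  0.298 -0.024] [ 0.5  -0.73 -3.88] [0.5233 0.2896 0.2913]
```

>>> apply_moves --pt "0 0 0 0" --jaw -0.64

```text
time_s: 15.5
tool_pos: [0.5233, 0.2895, 0.2913]
orientation: [0.035, 0.999, -0.0, 0.0]
contact_force: [0.0, 0.2, -3.7]
width: 0.18
finger_force: 30.5
```

```bash
python3 mo.py
```

```text
15.5 [0.064 0.341 0.04 ] [ 0.03  0.16 -3.67] [0.5233 0.2895 0.2913]
```

>>> apply_moves --pt "0 0 0 0" --jaw -0.637

```text
time_s: 15.58
tool_pos: [0.5233, 0.2896, 0.2914]
orientation: [0.035, 0.999, 0.0, 0.0]
contact_force: [0.0, -0.2, -2.2]
width: 0.179
finger_force: 24.2
```

```bash
python3 mo.py
```

```text
15.5833 [ 0.04   0.267 -0.022] [ 0.02 -0.24 -2.2 ] [0.5233 0.2896 0.2914]
```

>>> apply_moves --pt "0 0 0 0" --jaw -0.634

```text
time_s: 15.67
tool_pos: [0.5234, 0.2895, 0.2914]
orientation: [0.035, 0.999, 0.0, 0.0]
contact_force: [0.1, -0.1, -1.8]
width: 0.182
finger_force: 18.0
```

```bash
python3 mo.py
```

```text
15.6667 [-0.002  0.203  0.039] [ 0.06 -0.14 -1.8 ] [0.5234 0.2895 0.2914]
```

```bash
cat > shot.py <<'E'
import sys,cv2,numpy as np
from rig import optics
n=sys.argv[1]
a=optics.read_camera("scene")["img"];b=optics.read_camera("side")["img"]
f=lambda i,x,y,w,h,s:cv2.resize(i[y:y+h,x:x+w],None,fx=s,fy=s)
x=eval(sys.argv[2]) if len(sys.argv)>2 else (280,80);y=eval(sys.argv[3]) if len(sys.argv)>3 else (200,0)
p=np.hstack([f(a,*x,200,290,2),f(b,*y,200,290,2)]);cv2.imwrite(f"pics/{n}.png",p[:,:,::-1])
E
python3 shot.py e
```

```text
(no output)
```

View pics/e.png

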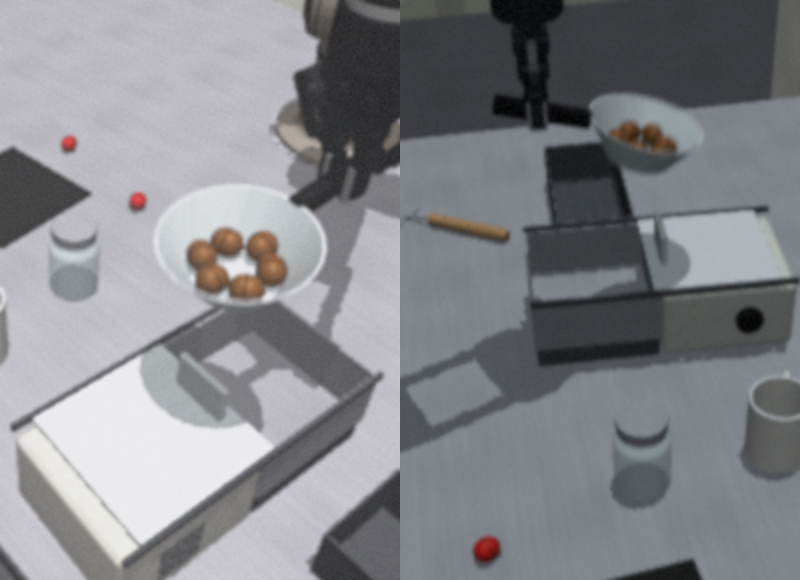

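The pan is over the box, nose-down by about 10–15°, with six nuts inside (scene crop (240,265)). It is slipping slowly, as I wanted.

```bash
cat > tilt.py <<'E'
from rig import get_obs, optics
from h import *
c=optics.read_camera("side");o=get_obs();i=c["img"].astype(int)
g=proj(c,o['tool_pos']+[0,0,.019]);h=o['orientation'];
# rim/body bright pan: nuts and pan centroids in polar terms about the pivot
x0,y0=int(g[0]),int(g[1])
br=(i[...,0]-i[...,2]>40)&(i[...,0]<190);br[:max(y0-60,0)]=0;br[180:]=0;br[:,:x0-30]=0;br[:,x0+140:]=0;br[95:125,200:256]=0
p=np.argwhere(br)
# handle tail: dark pixels left/above of pivot
print(round(o['time_s'],2),"pivot px",np.round(g),"nuts",len(p),p.mean(0)[::-1].round(1) if len(p) else None, "M",np.round(o['moment'],2),"F",np.round(o['finger_force'],1))
E
python3 tilt.py
```

```text
15.82 pivot px [268.  55.] nuts 111 [318.  75.] M [ 0.02  0.16 -0.04] F 18.7
```

>>> apply_moves --pt "0 0 0 0" --pt "0 0 0 0"

```text
time_s: 15.98
tool_pos: [0.523, 0.2896, 0.2911]
orientation: [0.035, 0.999, -0.0, -0.0]
contact_force: [0.1, 1.2, -3.0]
width: 0.185
finger_force: 20.2
```

```bash
python3 tilt.py
```

```text
16.03 pivot px [268.  55.] nuts 0 None M [-0.03 -0.04 -0.04] F 20.3
```

```bash
python3 shot.py f
```

```text
(no output)
```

View pics/f.png

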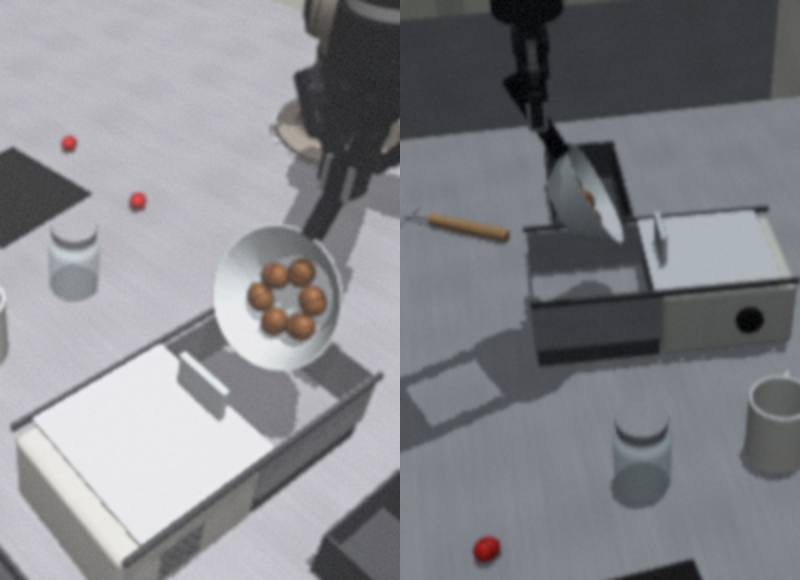

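>>> apply_moves --pt "0 0 0 0" --jaw -0.7 --squeeze 120

```text
time_s: 16.22
tool_pos: [0.5233, 0.2895, 0.2914]
orientation: [0.035, 0.999, 0.0, 0.0]
contact_force: [-0.4, -0.3, -2.1]
width: 0.173
finger_force: 89.9
```

```bash
cat > nuts.py <<'E'
from rig import get_obs, optics
from h import *
c=optics.read_camera("scene");i=c["img"].astype(int)
b=((i[...,0]-i[...,2]>35)&(i[...,1]-i[...,2]>12)).astype(np.uint8)
b[:,:290]=0;b[:,500:]=0;b[:120]=0;b[310:]=0
n,l,st,ce=cv2.connectedComponentsWithStats(b);print([(np.round(ce[k]).tolist(),int(st[k,4])) for k in range(1,n) if st[k,4]>8])
w=(i.min(2)>0).astype(np.uint8)
o=get_obs();print(round(o['time_s'],2),np.round(o['moment'],2),np.round(o['contact_force'],1),o['finger_force'].round(1),np.round(o['tool_pos'],3))
E
python3 nuts.py
```

```text
[([415.0, 241.0], 681)]Traceback (most recent call last):
  File "nuts.py", line 8, in <module>
    o=get_obs();print(round(o['time_s'],2),np.round(o['moment'],2),np.round(o['contact_force'],1),o['finger_force'].round(1),np.round(o['tool_pos'],3))
                                                                                                  ^^^^^^^^^^^^^^^^^^^^^^^
AttributeError: 'float' object has no attribute 'round'
```

```bash
cat > nuts.py <<'E'
from rig import get_obs, optics
from h import *
c=optics.read_camera("scene");o=get_obs();i=c["img"].astype(int)
b=((i[...,0]-i[...,2]>35)&(i[...,1]-i[...,2]>12)).astype(np.uint8)
b[:,:290]=0;b[:,500:]=0;b[:120]=0;b[310:]=0
n,l,st,ce=cv2.connectedComponentsWithStats(b);print([(np.round(ce[k]).tolist(),int(st[k,4])) for k in range(1,n) if st[k,4]>8])
P=o['tool_pos']+[0,0,.019];f=np.array([.9975,-.07,0]);nn=np.array([.07,.9975,0])
def pl(u):
    p,d=ray(c,u);X=p+d*(nn@(P-p))/(nn@d)-P;return f@X,X[2]
g=proj(c,P);A=[]
for v in range(int(g[1])-60,int(g[1])+90):
    for u in range(int(g[0])-90,int(g[0])+60):
        if 0<=v<400 and 0<=u<640 and i[v,u].max()<50:
            a,z=pl((u,v));r=np.hypot(a,z)
            if .035<r<.06 and a>-.03 and z<.01:A.append(np.degrees(np.arctan2(-z,a)))
print("tilt",len(A),np.median(A),np.percentile(A,[10,90]))
print(round(o['time_s'],2),np.round(o['moment'],2),np.round(o['contact_force'],1),np.round(o['finger_force'],1),np.round(o['tool_pos'],3))
E
python3 nuts.py
```

```text
[([424.0, 239.0], 218), ([410.0, 248.0], 352), ([393.0, 241.0], 97)]
tilt 23 84.82750011028094 [ 59.65137981 119.96176013]
16.32 [0.05 0.08 0.01] [-0.2  0.9 -2.2] 90.0 [0.523 0.29  0.291]
```

>>> apply_moves --pt "0 0 0 0" --pt "0 0 0 0"

```text
time_s: 16.48
tool_pos: [0.5233, 0.2895, 0.2914]
orientation: [0.035, 0.999, 0.0, 0.0]
contact_force: [-0.1, -0.3, -3.0]
width: 0.175
finger_force: 90.0
```

```bash
python3 nuts.py; python3 shot.py g
```

```text
[([405.0, 247.0], 217), ([385.0, 259.0], 108), ([395.0, 271.0], 63), ([407.0, 288.0], 97)]
tilt 19 86.39138763662969 [76.69461133 97.4184468 ]
16.53 [-0.04  0.06 -0.05] [-0.8 -0.9 -2.8] 90.1 [0.523 0.29  0.291]
```

View pics/g.png

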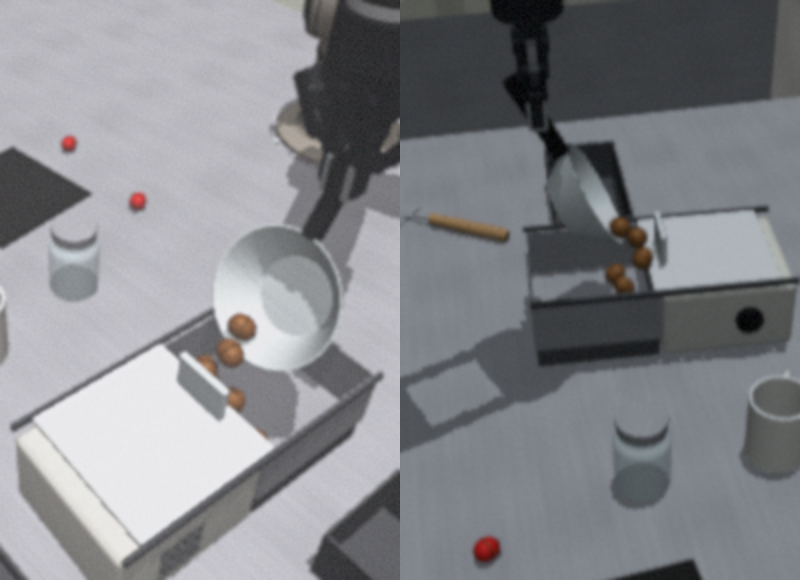

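The nuts are pouring into the box: one is still near the lip at crop (242,325), the rest are inside or falling, and the tab is acting as a backstop. I'll hold, then check.

>>> apply_moves --pt "0 0 0 0" --pt "0 0 0 0" --pt "0 0 0 0" --pt "0 0 0 0" --pt "0 0 0 0" --pt "0 0 0 0" --pt "0 0 0 0" --pt "0 0 0 0"

```text
time_s: 17.3
tool_pos: [0.5233, 0.2895, 0.2913]
orientation: [0.035, 0.999, 0.0, 0.0]
contact_force: [0.5, 0.5, -2.6]
width: 0.169
finger_force: 90.0
```

```bash
python3 nuts.py; python3 - <<'E'
from rig import optics
from h import *
c=optics.read_camera("side");i=c["img"].astype(int)
b=((i[...,0]-i[...,2]>35)&(i[...,1]-i[...,2]>8)).astype(np.uint8);b[:,:200]=0;b[:,400:]=0
n,l,st,ce=cv2.connectedComponentsWithStats(b);print([(np.round(ce[k]).tolist(),int(st[k,4])) for k in range(1,n) if st[k,4]>8])
E
```

```text
[([396.0, 261.0], 42), ([420.0, 281.0], 52), ([409.0, 291.0], 58), ([426.0, 292.0], 59)]
tilt 19 87.66925679091086 [ 82.37392177 136.40591044]
17.35 [-0.01  0.06 -0.02] [ 0.3  0.2 -1.7] 90.0 [0.523 0.29  0.291]
[([234.0, 113.0], 174), ([293.0, 139.0], 75), ([304.0, 140.0], 32), ([319.0, 144.0], 12)]
```

>>> apply_moves --pt "0 0 -0.5 0" --pt "0 0 -1 0" --pt "0 0 -1 0" --pt "0 0 -0.5 0" --pt "0 -0.5 0 0" --pt "0 -1 0 0" --pt "0 -1 0 0" --pt "0 -1 0 0" --pt "0 -1 0 0" --pt "0 -1 0 0" --pt "0 -1 0 0" --pt "0 -1 0 0"

```text
time_s: 18.4
tool_pos: [0.5119, 0.1383, 0.3509]
orientation: [0.036, 0.999, -0.0, -0.0]
contact_force: [-0.1, -0.6, -2.4]
width: 0.169
finger_force: 90.0
```

>>> apply_moves --pt "0 -1 0 0" --pt "0 -1 0 0" --pt "0 -1 0 0" --pt "0 -1 0 0" --pt "0 -1 0 0" --pt "0 -1 0 0" --pt "0 -1 0 0" --pt "0 -1 0 0" --pt "0 -1 0 0" --pt "0 -1 0 0" --pt "0 -1 0 0" --pt "0 -1 0 0"

```text
time_s: 19.4
tool_pos: [0.4947, -0.1008, 0.3509]
orientation: [0.036, 0.999, -0.0, -0.0]
contact_force: [0.1, 0.3, -1.8]
width: 0.174
finger_force: 90.0
```

>>> apply_moves --pt "0 -1 0 0" --pt "0 -1 0 0" --pt "-0.3 -1 0 0" --pt "-0.3 -1 0 0" --pt "0 -1 0 0" --pt "0 -0.8 0 0" --pt "0 -0.4 0 0" --pt "0 0 0 0"

```text
time_s: 20.07
tool_pos: [0.498, -0.2256, 0.3507]
orientation: [0.037, 0.999, 0.0, -0.001]
contact_force: [0.2, 0.1, -2.3]
width: 0.173
finger_force: 90.1
```

```bash
python3 - <<'E'
from rig import optics
from h import *
for n in("scene","side"):
    c=optics.read_camera(n);i=c["img"].astype(int)
    b=((i[...,0]-i[...,2]>35)&(i[...,1]-i[...,2]>8)).astype(np.uint8);b[:,:200]=0
    if n=="scene": b[:,:300]=0;S=c["img"]
    else:b[:,400:]=0;D=c["img"]
    k,l,st,ce=cv2.connectedComponentsWithStats(b);print(n,[(np.round(ce[j]).tolist(),int(st[j,4])) for j in range(1,k) if st[j,4]>8])
f=lambda i,x,y,w,h,s:cv2.resize(i[y:y+h,x:x+w],None,fx=s,fy=s)
cv2.imwrite("pics/h.png",np.hstack([f(S,240,100,230,290,2),f(D,230,90,170,290,2)])[:,:,::-1])
E
```

```text
scene [([431.0, 4.0], 33), ([442.0, 4.0], 69), ([412.0, 8.0], 17), ([420.0, 10.0], 13), ([437.0, 18.0], 96), ([412.0, 14.0], 13), ([421.0, 16.0], 15), ([524.0, 89.0], 174), ([543.0, 97.0], 173), ([537.0, 109.0], 11), ([395.0, 261.0], 83), ([414.0, 285.0], 183), ([425.0, 292.0], 75), ([552.0, 330.0], 596)]
side [([234.0, 113.0], 183), ([319.0, 144.0], 14), ([240.0, 353.0], 9)]
```

View pics/h.png

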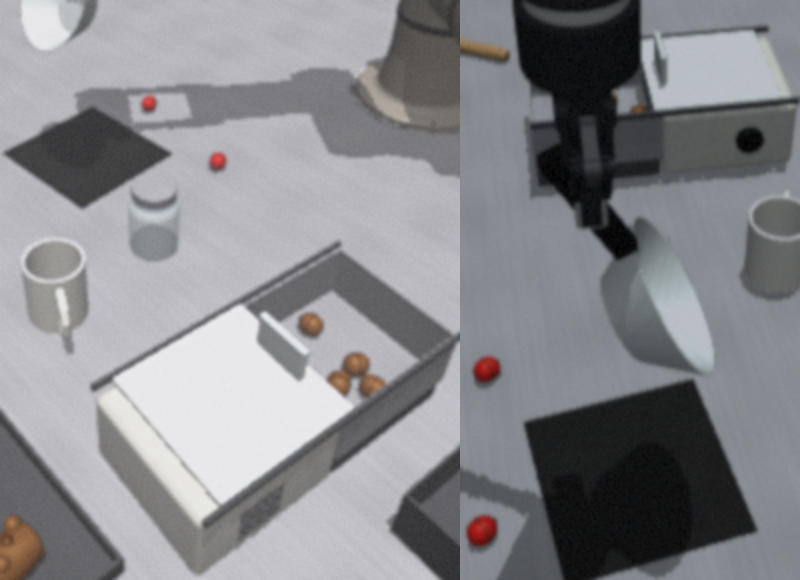

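Four nuts show on the box floor (scene crop (310–370,325–385)) and two are hidden by the cover's edge. None are on the table or cover. The pan hangs nose-down over the mat (side crop (655,300)). I'll lower it and lever it upright against the mat.

>>> apply_moves --pt "0 0.2 0.5 0" --pt "0 0.2 1 0" --pt "0 0 1 0" --pt "0 0 1 0" --pt "0 0 1 0" --pt "0 0 1 0" --pt "0 0 1 0" --pt "0 0 1 0" --pt "0 0 0.8 0" --pt "0 0 0.5 0" --pt "0 0 0 0"

```text
time_s: 21.08
tool_pos: [0.4985, -0.2145, 0.1734]
orientation: [0.035, 0.999, 0.001, -0.002]
contact_force: [-0.3, 0.3, -1.9]
width: 0.171
finger_force: 90.0
```

>>> apply_moves --pt "0 0 0.3 0" --pt "0 0 0.3 0" --pt "0 0 0 0" --jaw -0.643

```text
time_s: 21.33
tool_pos: [0.4993, -0.2158, 0.163]
orientation: [0.035, 0.999, 0.0, -0.0]
contact_force: [-0.6, 1.2, -2.3]
width: 0.18
finger_force: 41.5
```

Still no contact (−2.3 N is the pan's weight); continue in small steps.

>>> apply_moves --pt "0 0 0.3 0" --pt "0 0 0.3 0"

```text
time_s: 21.5
tool_pos: [0.4987, -0.2165, 0.1531]
orientation: [0.035, 0.999, -0.001, -0.0]
contact_force: [-23.6, 3.3, 43.8]
width: 0.179
finger_force: 46.5
```

>>> apply_moves --pt "0 0 0.3 0" --pt "0 0 0.3 0"

```text
time_s: 21.67
tool_pos: [0.497, -0.2168, 0.1446]
orientation: [0.035, 0.999, -0.002, -0.001]
contact_force: [-27.5, 5.0, 48.4]
width: 0.178
finger_force: 43.3
```

>>> apply_moves --pt "0.4 0 0 0" --pt "0.4 0 0 0"

```text
time_s: 21.83
tool_pos: [0.4845, -0.2156, 0.1408]
orientation: [0.036, 0.999, -0.001, 0.002]
contact_force: [1.2, -0.3, 0.3]
width: 0.179
finger_force: 36.2
```

>>> apply_moves --pt "0.4 0 0 0" --pt "0.3 0 0 0"

```text
time_s: 22.0
tool_pos: [0.4696, -0.2142, 0.1397]
orientation: [0.036, 0.999, -0.0, 0.001]
contact_force: [2.4, 0.1, 0.6]
width: 0.178
finger_force: 36.1
```

>>> apply_moves --pt "0.5 0 0.27 0" --pt "0.5 0 0.3 0" --pt "0.5 0 0.35 0" --pt "0.5 0 0.4 0"

```text
time_s: 22.33
tool_pos: [0.4282, -0.2113, 0.1142]
orientation: [0.035, 0.999, -0.001, -0.0]
contact_force: [-9.1, 0.3, 15.2]
width: 0.184
finger_force: 35.0
```

>>> apply_moves --pt "0.5 0 0.45 0" --pt "0.5 0 0.55 0" --pt "0.4 0 0.5 0"

```text
time_s: 22.58
tool_pos: [0.3993, -0.2088, 0.0828]
orientation: [0.035, 0.999, 0.0, -0.001]
contact_force: [-5.5, -1.6, 6.9]
width: 0.18
finger_force: 32.5
```

>>> apply_moves --pt "0.25 0 0.45 0" --pt "0.25 0 0.45 0" --pt "0.25 0 0.5 0"

```text
time_s: 22.83
tool_pos: [0.3852, -0.2077, 0.0545]
orientation: [0.035, 0.999, 0.0, -0.001]
contact_force: [-3.5, -0.4, 3.7]
width: 0.179
finger_force: 31.7
```

>>> apply_moves --pt "0.2 0 0.5 0" --pt "0.15 0 0.4 0" --pt "0.1 0 0.3 0" --pt "0 0 0 0"

```text
time_s: 23.17
tool_pos: [0.3764, -0.2068, 0.0298]
orientation: [0.036, 0.999, 0.001, -0.001]
contact_force: [-1.6, 0.0, 0.8]
width: 0.178
finger_force: 31.3
```

>>> apply_moves --pt "0.05 0 0.15 0" --pt "0.03 0 0.15 0" --pt "0 0 0 0"

```text
time_s: 23.42
tool_pos: [0.3755, -0.2071, 0.0249]
orientation: [0.035, 0.999, 0.0, -0.001]
contact_force: [-5.3, 0.3, 5.8]
width: 0.176
finger_force: 32.3
```

```bash
cat > pan.py <<'E'
from rig import get_obs, optics
from h import *
o=get_obs();print(round(o['time_s'],2),np.round(o['contact_force'],1),np.round(o['tool_pos'],4))
c=optics.read_camera("side");i=c["img"].astype(int);y0,x0=255,230
g=i[y0:,x0:400]
m=((g.min(2)>105)).astype(np.uint8)
# bright pan interior bordered by black mat: mask within mat surroundings
M=(g.max(2)<75).astype(np.uint8)
k,l,st,ce=cv2.connectedComponentsWithStats(M);j=1+np.argmax(st[1:,4]);pts=np.argwhere(l==j)[:,::-1]
h=cv2.convexHull((pts+[x0,y0]).astype(np.int32));ap=cv2.approxPolyDP(h,4,True)[:,0]
print("dark hull",ap.tolist(),[np.round(onz(c,p,.004)[:2],3).tolist() for p in ap])
cv2.imwrite("pics/last.png",c["img"][:,:,::-1])
d=(np.abs(cv2.Laplacian(c["img"][...,1],cv2.CV_32F)))
hsv=cv2.cvtColor(c["img"],cv2.COLOR_RGB2HSV)
# pan colour: slightly green-grey (G>=B) unlike the bluish table
P=((i[...,1]-i[...,2]>-6)&(i.min(2)>95)).astype(np.uint8);P[:y0]=0;P[:,:x0]=0;P[:,390:]=0
k,l,st,ce=cv2.connectedComponentsWithStats(P);j=1+np.argmax(st[1:,4])
q=np.argwhere(l==j)[:,::-1];e=cv2.fitEllipse(cv2.convexHull(q.astype(np.int32)));print("pan blob",st[j],e)
z=.049;print("rim ctr",onz(c,e[0],z)[:2])
for u in((st[j,0],e[0][1]),(st[j,0]+st[j,2],e[0][1]),(e[0][0],st[j,1]),(e[0][0],st[j,1]+st[j,3])):print(np.round(onz(c,u,z)[:2],4))
E
python3 pan.py
```

```text
23.42 [-5.3  0.3  5.8] [ 0.3755 -0.2071  0.0249]
dark hull [[377, 355], [283, 382], [272, 344], [317, 287], [345, 280]] [[0.62, -0.3], [0.446, -0.314], [0.437, -0.238], [0.544, -0.129], [0.604, -0.125]]
pan blob [ 254  283   79   66 2586] ((293.7352294921875, 315.931884765625), (63.340858459472656, 77.69357299804688), 74.42814636230469)
rim ctr [ 0.4834309  -0.21639945]
[ 0.4122 -0.2007]
[ 0.5537 -0.2319]
[ 0.4958 -0.1431]
[ 0.4723 -0.282 ]
```

>>> apply_moves --pt "0 0 0 0" --pt "0 0 0 0" --pt "0 0 -0.3 0" --pt "0 0 -0.4 0" --pt "-0.3 0 0 0" --pt "-0.5 0 0 0" --pt "-0.5 0 0 0" --pt "-0.5 0 0 0" --pt "-0.3 0 0 0" --pt "0 0 0 0" --pt "0 0 0 0" --jaw -0.7 --squeeze 90

```text
time_s: 24.38
tool_pos: [0.4182, -0.21, 0.0385]
orientation: [0.035, 0.999, 0.0, -0.0]
contact_force: [-1.6, -0.9, -2.4]
width: 0.171
finger_force: 79.2
```

```bash
python3 pan.py
```

```text
24.38 [-1.6 -0.9 -2.4] [ 0.4182 -0.21    0.0385]
dark hull [[377, 355], [283, 382], [230, 328], [230, 255], [271, 255], [356, 303]] [[0.62, -0.3], [0.446, -0.314], [0.363, -0.187], [0.377, -0.005], [0.464, -0.025], [0.612, -0.184]]
pan blob [ 281  277   76   64 2569] ((318.1188659667969, 308.5431823730469), (63.761104583740234, 75.63377380371094), 83.35244750976562)
rim ctr [ 0.53029323 -0.21046002]
[ 0.463  -0.1956]
[ 0.6007 -0.226 ]
[ 0.5451 -0.1391]
[ 0.5167 -0.276 ]
```

>>> apply_moves --pt "0 0 0.3 0" --pt "0 0 0.25 0" --pt "0 0 0 0"

```text
time_s: 24.68
tool_pos: [0.4171, -0.2098, 0.0268]
orientation: [0.036, 0.999, 0.001, -0.001]
contact_force: [-0.7, 0.2, -2.6]
width: 0.169
finger_force: 79.2
```

>>> apply_moves --pt "0 0 0.08 0" --pt "0 0 0.05 0" --pt "0 0 0 0"

```text
time_s: 24.93
tool_pos: [0.4177, -0.2102, 0.0254]
orientation: [0.035, 0.999, 0.0, -0.0]
contact_force: [-3.0, 0.9, 3.0]
width: 0.17
finger_force: 80.0
```

>>> apply_moves --pt "0 0 0 0" --pt "0 0 0 0" --jaw -0.635

```text
time_s: 25.1
tool_pos: [0.4182, -0.2104, 0.0254]
orientation: [0.035, 0.999, -0.0, 0.0]
contact_force: [-0.7, 0.0, -1.0]
width: 0.182
finger_force: 18.1
```

>>> apply_moves --pt "0 0 0 0" --pt "0 0 0 0" --pt "0 0 0 0" --pt "0 0 0 0" --pt "0 0 0 0" --jaw 0.1

```text
time_s: 25.52
tool_pos: [0.4182, -0.2103, 0.0254]
orientation: [0.035, 0.999, -0.0, 0.0]
contact_force: [-0.2, 0.1, -0.8]
width: 0.551
finger_force: 0.0
```

>>> apply_moves --pt "0 0 -0.3 0" --pt "0 0 -0.6 0" --pt "0 0 -1 0" --pt "0 0 -1 0" --pt "0 0 -1 0" --pt "0 0 -1 0" --pt "0 0 -1 0" --pt "0 0 -1 0" --pt "1 0 -1 0" --pt "1 0 -1 0" --pt "0 0 0 0"

```text
time_s: 26.43
tool_pos: [0.377, -0.2077, 0.2069]
orientation: [0.035, 0.999, -0.002, 0.002]
contact_force: [0.5, 0.4, -0.8]
width: 0.547
finger_force: 0.0
```

```bash
python3 pan.py; python3 - <<'E'
from rig import optics
from h import *
a=pickle.load(open("c1.pkl","rb"))
c=optics.read_camera("scene");i=c["img"].astype(int)
b=((i[...,0]-i[...,2]>35)&(i[...,1]-i[...,2]>8)).astype(np.uint8);b[:120]=0;b[:,:230]=0
k,l,st,ce=cv2.connectedComponentsWithStats(b);print([(np.round(ce[j]).tolist(),int(st[j,4])) for j in range(1,k) if st[j,4]>8])
d=np.abs(i-a["scene"]["img"]).max(2)
print("jar/mug diff",d[185:232,302:332].mean(),d[218:268,250:288].mean(),"tab/cover diff",d[250:300,300:400].mean(), "table ref",d[330:390,560:630].mean())
print("pan old->new rim in scene, diff",d[150:190,255:320].mean())
E
```

```text
26.43 [ 0.5  0.4 -0.8] [ 0.377  -0.2077  0.2069]
dark hull [[377, 355], [283, 382], [230, 330], [230, 320], [263, 301], [345, 280]] [[0.62, -0.3], [0.446, -0.314], [0.363, -0.191], [0.365, -0.169], [0.432, -0.14], [0.604, -0.125]]
pan blob [ 282  281   74   64 2541] ((318.6180114746094, 312.6875), (64.5321044921875, 73.68022155761719), 88.36187744140625)
rim ctr [ 0.5293727  -0.21944157]
[ 0.4635 -0.2049]
[ 0.5966 -0.2343]
[ 0.544  -0.1489]
[ 0.516  -0.2838]
[([395.0, 261.0], 82), ([414.0, 285.0], 182), ([425.0, 292.0], 78), ([552.0, 330.0], 596), ([243.0, 379.0], 840)]
jar/mug diff 4.519148936170213 4.822105263157895 tab/cover diff 7.7416 table ref 5.258095238095238
pan old->new rim in scene, diff 35.091153846153844
```

The pan is level on the mat's centre and empty. I'll check the box with the wrist camera for the two hidden nuts.

>>> apply_moves --pt "0 0 -1 0" --pt "0 0 -1 0" --pt "0 0 -1 0" --pt "0 0 -1 0" --pt "0 0 -1 0" --pt "0 0 -1 0" --pt "0 0.5 -1 0" --pt "-0.3 1 0 0" --pt "-0.3 1 0 0" --pt "-0.3 1 0 0" --pt "-0.3 1 0 0" --pt "-0.3 1 0 0"

```text
time_s: 27.53
tool_pos: [0.4165, -0.0987, 0.3423]
orientation: [0.035, 0.999, 0.0, -0.001]
contact_force: [0.3, -0.3, -0.4]
width: 0.549
finger_force: 0.0
```

>>> apply_moves --pt "-0.3 1 0 0" --pt "-0.3 1 0 0" --pt "-0.3 1 0 0" --pt "-0.3 1 0 0" --pt "-0.3 1 0 0" --pt "-0.3 1 0 0" --pt "-0.3 1 0 0" --pt "-0.3 1 0 0" --pt "-0.3 1 0 0" --pt "-0.3 1 0 0" --pt "-0.3 1 0 0" --pt "-0.3 1 0 0"

```text
time_s: 28.53
tool_pos: [0.5052, 0.136, 0.3419]
orientation: [0.035, 0.999, -0.0, -0.001]
contact_force: [1.1, 0.0, 0.2]
width: 0.55
finger_force: 0.0
```

>>> apply_moves --pt "-0.2 1 0 0" --pt "-0.2 1 0 0" --pt "0 1 0 0" --pt "0 1 0 0" --pt "0 1 0 0" --pt "0 1 0 0" --pt "0 0.5 0 0" --pt "0 0 0 0" --pt "0 0 0 0"

```text
time_s: 29.28
tool_pos: [0.5218, 0.2637, 0.3423]
orientation: [0.035, 0.999, -0.001, -0.001]
contact_force: [0.5, -0.7, -0.0]
width: 0.547
finger_force: 0.0
```

```bash
python3 - <<'E'
from rig import optics,get_obs
from h import *
from scipy.spatial.transform import Rotation as R
o=get_obs();c=optics.read_camera("wrist");T=np.eye(4);T[:3,:3]=R.from_quat(o['orientation']).as_matrix();T[:3,3]=o['tool_pos']
c["cam_to_world"]=T@c["mount"];i=c["img"].astype(int);print(o['tool_pos'])
b=((i[...,0]-i[...,2]>35)&(i[...,1]-i[...,2]>8)).astype(np.uint8)
k,l,st,ce=cv2.connectedComponentsWithStats(b)
u=np.array([.9975,-.07]);
for j in range(1,k):
    if st[j,4]>20:
        q=onz(c,ce[j],.047)[:2]-[.572,.2875];print(ce[j].round(),st[j].tolist(),"in chopper frame",np.round([u@q,q@[.07,.9975]],3))
print("tab face top edge px expected (back)",[proj(c,list(np.array([.572,.2875])+.086*u+s*np.array([.07,.9975]))+[.147]).round(1) for s in(-.03,.03)])
E
```

```text
[0.5218364  0.26368079 0.34229001]
[518.  65.] [482, 18, 73, 96, 1530] in chopper frame [-0.162  0.221]
[58. 77.] [52, 73, 16, 10, 43] in chopper frame [-0.149 -0.35 ]
[301. 185.] [291, 177, 20, 17, 254] in chopper frame [-0.01 -0.05]
[350. 186.] [341, 176, 18, 19, 253] in chopper frame [-0.009  0.018]
[372. 191.] [362, 183, 20, 17, 255] in chopper frame [-0.     0.049]
[354. 208.] [345, 200, 18, 18, 240] in chopper frame [0.025 0.024]
[304. 233.] [296, 225, 17, 17, 224] in chopper frame [ 0.062 -0.046]
[329. 233.] [320, 225, 19, 16, 233] in chopper frame [ 0.061 -0.01 ]
[184. 392.] [170, 379, 26, 21, 308] in chopper frame [ 0.358 -0.255]
tab face top edge px expected (back) [array([314.3, 285.8]), array([365.5, 285.8])]
```

All six nuts are in the box, the jar and mug haven't moved, and the pan is upright on the mat.

```bash
python3 -c "
from rig import job
print(job.job_done())"
```

```text
the job is handed in; nothing more can be done
None
```

The job is handed in, with no verdict returned: the cover was pushed back to its end stop, all six walnuts are in the feed box, the empty pan is level near the mat's centre, and the jar and mug are unmoved; peak measured force was about 55 N, while levering the pan upright against the mat.

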